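# Set the vice gap with a blade gauge

### The arm

A 6-joint arm with a two-finger parallel gripper is mounted at the origin on the work surface. World frame = base frame: x ahead of the robot, y to its left, z up, the work surface at z = 0. Lengths are in m, angles in rad, forces in N, time in s.
With the tool pointing down it reaches from about 0.25 to 0.725 m from the base axis. Payload 4 kg.
Tool frame: the origin (TCP) lies midway between the tips of the shut fingers; the grasp point (between the pads) lies 19 mm behind it (bot.grip_depth is the distance from the TCP to the grasp point, in m); z points along the fingers, y is the line along which they close (so a half turn about z gives the same grasp; the last joint's range is limited). The gripper opens to 85 mm and grips with 20 to 120 N. Pads are 22 mm wide; open, the fingers measure 114 mm over their backs; the gripper's body (76 mm by 85 mm) begins 54 mm behind the grasp point. The pads swing forward as they close: fully open they stand 13 mm farther back than shut.
Start: joints at [-1.245, 0.241, 0.005, 1.335, 0, 1.571], TCP at [0.16, -0.474, 0.231] pointing down, gripper open.
Joint ranges: [-2.72, 2.72], [-1.05, 1.87], [-1.09, 1.28], [-1.99, 2.15], [-1.42, 1.44], [-3.14, 3.14]. Speed limits (rad/s): [2.79, 2.79, 3.14, 3.14, 3.14, 3.14].

### API

Orientations are given as a unit quaternion [x, y, z, w].
In Python, from workcell import bot gives the robot as it stands.
- The arm moves only by the shell command python3 -m creep 'ROWS'. ROWS is JSON, one flat list of numbers, 5 for each row, row after row: the shift along the world's x, y, z in m, then the turn about the world's z in rad, then the finger opening in m, from 0 to 0.0854. In form: [x, y, z, twist, claw, x, y, z, twist, claw, ...]. A call has 1 to 10 rows; each row is the pose to reach, as a shift and turn from the pose commanded when the call began; what a row does not reach only later rows make up. A row lasts 1/12 s, in which the tool goes at most 41.7 mm and 7.16 degrees, less where a joint would pass 70% of its speed; a pose out of reach is approached as far as the arm can. A call with a gripper value outside its range is refused whole. The fingers move at their own pace and stop on an object; the grip force is fixed at half the most. Time passes only in rows, so rows that repeat a pose let the fingers close. It gives the time, the measured TCP pose, the force, the opening and the grip force at its end, in the units of the state.
- bot.get_obs(): the state, without advancing time (a new reading comes with each control period).
- bot.camera(name): name is "side" or "top" or "wrist"; returns a dict with "pixels" (480x640x3 uint8, red, green, blue), "camera_matrix" (3x3 intrinsics, pixels), "dist_coeffs" ([k1, k2, p1, p2, k3] as OpenCV has them; the pictures are not rectified), "extrinsics" (4x4, takes a point from world to camera coordinates); the wrist camera has in their place "T_tool_cam" (4x4, takes a point from camera to tool coordinates, whose origin is the TCP and whose axes are the flange's). Camera axes: x right, y down, z forward; pixel columns grow to the right and rows downward; lengths in m; the calibration is good to about 2 mm. A picture is of the moment at which its call begins: read the wrist's pose just before it. There is no depth.
- bot.job_done(): hands the job in; it is judged then, once.
Trained networks look in the newest picture that a camera, given by its name, has taken for a name from the list of things; names that differ only in an ending like _2 or _b are one class to them, and where a whole thing is asked for, a point or a joint stands for the part that bears it (a point fixed in the world has none). Each returns a list of dicts, best first, with "score" (0 to 1); they miss things now and then, are a little off and sometimes report something else, mostly with a low value. They report only what shows in the picture. A call takes as long as a camera call.
- bot.look_for(camera, thing): "centre" ([column, row] as shares, 0 to 1, of the picture: columns of its width, rows of its height, amid what is visible of it).
- bot.place_of(camera, thing): "centre" ([column, row] as shares, 0 to 1, of the picture: columns of its width, rows of its height: a listed point, or the origin of a listed thing).
The state is a dict: "clock": time; "joint_pos": joint angles; "joint_vel": joint speeds; "tau": joint torques, N m; "eef_pos": TCP position; "tool_rot": TCP orientation; "ft_force": force on the tool from outside, world axes, zero at the start; "ft_torque": the same for the moment, N m; "grip_width": finger opening in m; "grasp_force": force on a finger pad.
Only numpy, scipy, OpenCV 4.12 (cv2) and the standard library are available. Lean on these libraries where they do the work, as an engineer would, in place of code of your own. Each camera call takes 0.05 s, during which the arm holds its last target. There are 200 camera calls.

### The job

Take the flat thickness gauge (the one with the rectangular wooden handle) out of its stand and push its blade straight down into the gap between the jaws of the sloping vice, between the two small ribs, until the handle's shoulders sit on the jaws. Then let go of it and slide the moving jaw by its post until it closes snugly on the blade, leaving the gauge standing fully home in the gap. Leave the scraper, hammer, can and dish where they are.

Things in the scene. Friction and masses are not known exactly. Their poses are not given: they have to be found in the camera images.
- gauge: Loose flat thickness gauge, 70 g: dark wooden handle block 26 (x) x 32 (y) x 50 mm (z); steel blade 5 mm thick (x), 30 mm wide (y), reaching 30 mm below it. Origin: centre of the handle's underside (the shoulders), where the blade begins; z points up the handle. Same either way round. Starts upright, blade down, in one of the stand's two slots, shoulders on the stand's top.
- scraper: Scraper with a round turned wooden handle (30 mm thick, 60 mm tall) standing in the other slot of the stand; leave it. Origin: centre of the handle's underside.
- stand: Fixed wooden block 70 (x) x 150 (y) x 40 mm high, origin at the centre of its underside, with two upright slots 7 mm (x) x 33 mm (y) at y = +36 and -36 mm, right through.
- vice: Fixed steel bench vice whose working face slopes 30 degrees down towards the robot. Origin: mouth of the gap, in the plane of the jaws' tops, midway between the ribs. x up the slope, away from the robot; y along the gap; z out of the face: the blade goes in along -z. The gap is 40 mm deep. Fixed lower jaw: x -34.5 to -2.5 mm (clamping face), y -42 to 42 mm. Its two ribs leave y -20 to 20 mm free.
- jaw (a joint): Slide of the upper, moving jaw, in m; grows as it closes (along the vice's -x). Its clamping face is at vice x = 8.5 mm minus this, so the gap is 11 mm minus this. Starts at 0 to 0.003; 0.006 is closed on the 5 mm blade; stop at 0.0065. Stays where left, friction about 5 N. The jaw is 28 mm (x), y -42 to 100 mm; only its post stands above the plane z = 0.
- jaw_post (a point): Grip point on the moving jaw's round steel post: on its axis, 27 mm above the jaw's top face. The post is 14 mm in diameter and 40 mm tall, along the vice's z, 85 mm along the vice's +y from the middle of the gap.
- hammer: Small hammer with brass head and wooden handle, 215 mm long along y, lying on the bench; leave it. Origin: under the middle of its handle.
- can: Blue metal can, 52 mm in diameter, 150 mm tall; leave it. Origin: centre of its underside.
- dish: Shallow steel dish, 80 mm in diameter, 30 mm high; leave it. Origin: centre of its underside.

How it is judged:
On the way:
1. the gauge's blade is fully home in the gap and let go, with the jaw not yet closed on it (z of gauge in the frame of vice between -0.004 and 0.003 m and x of gauge in the frame of vice between -0.006 and 0.012 m and y of gauge in the frame of vice between -0.012 and 0.012 m and angle between the z axis of gauge and the z axis of vice, either way round below 0.14 rad and not (value of joint jaw above 0.0045 m) and contact force between the fingers and gauge below 0.1 N), for 0.2 s.
At the end, for the whole second after the job is handed in: The gauge rests fully home between the ribs: shoulders within 3 mm of the jaws' top plane, blade within 4 mm of the closed gap's middle, 12 mm of the middle between the ribs, axis within 0.12 rad of the vice's z; jaw closed on it (joint over 0.0045, gap under 6.5 mm), at rest (z of gauge in the frame of vice between -0.004 and 0.003 m and x of gauge in the frame of vice between -0.004 and 0.004 m and y of gauge in the frame of vice between -0.012 and 0.012 m and angle between the z axis of gauge and the z axis of vice, either way round below 0.12 rad and value of joint jaw above 0.0045 m and linear speed of gauge below 0.01 m/s and velocity of joint jaw below 0.002 m/s); the robot touches nothing.
It fails at once if scraper moved more than 30 mm (distance of scraper from where it was at the start of the episode above 0.03 m).
It fails at once if hammer moved more than 30 mm (distance of hammer from where it was at the start of the episode above 0.03 m).
It fails at once if can moved more than 30 mm (distance of can from where it was at the start of the episode above 0.03 m).
It fails at once if dish moved more than 30 mm (distance of dish from where it was at the start of the episode above 0.03 m).
It also fails if it takes over 51 s, if anything falls off the work surface, if the arm or the gripper's body presses on something with over 40 N, if the wrist force passes 120 N, or if a joint passes its speed limit or range.

## Working session

There is one attempt and no reset: what is moved stays moved. The work goes in short steps, Python scripts to look and compute and a shell command to move; the robot and the scene stay as the last step left them, time stands still between calls to the robot, and variables do not carry over. Pictures are saved under pics/ and viewed, at most 10 in all, crops included, and the job is handed in when it is done.

```bash
mkdir -p pics; cat > h.py <<'E'
import numpy as np, cv2
from workcell import bot
from scipy.spatial.transform import Rotation as R
def cam(name):
    o=bot.get_obs(); c=bot.camera(name); K=np.array(c["camera_matrix"]);D=np.array(c["dist_coeffs"])
    if name=="wrist":
        T=np.eye(4);T[:3,:3]=R.from_quat(o["tool_rot"]).as_matrix();T[:3,3]=o["eef_pos"]
        E=np.linalg.inv(T@np.array(c["T_tool_cam"]))
    else: E=np.array(c["extrinsics"])
    return c["pixels"],K,D,E
def ray(uv,K,D,E):
    n=cv2.undistortPoints(np.array([[uv]],float),K,D)[0,0]
    d=E[:3,:3].T@np.array([n[0],n[1],1]);o=-E[:3,:3].T@E[:3,3]
    return o,d/np.linalg.norm(d)
def atz(r,z): return r[0]+r[1]*(z-r[0][2])/r[1][2]
def tri(rs):
    A=sum(np.eye(3)-np.outer(d,d) for o,d in rs);b=sum((np.eye(3)-np.outer(d,d))@o for o,d in rs)
    p=np.linalg.solve(A,b);return p,[1e3*np.linalg.norm(np.cross(p-o,d)) for o,d in rs]
def proj(P,K,D,E): return cv2.projectPoints(np.array(P,float).reshape(-1,1,3),cv2.Rodrigues(E[:3,:3])[0],E[:3,3],K,D)[0][:,0]
def save(n,im): cv2.imwrite("pics/"+n+".png",cv2.cvtColor(im,cv2.COLOR_RGB2BGR))
E
cat > a.py <<'E'
from h import *
np.set_printoptions(precision=4,suppress=True)
C={}
for n in ("top","side"):
    C[n]=cam(n); save(n+"0",C[n][0]); print(n,"cam at",-C[n][3][:3,:3].T@C[n][3][:3,3])
for t in ["gauge","scraper","stand","vice","jaw_post","hammer","can","dish"]:
    rs=[]
    for n in C:
        l=bot.place_of(n,t)
        print(t,n,[(np.round(np.array(d["centre"])*[640,480]).tolist(),round(d["score"],2)) for d in l[:3]])
        if l: rs.append(ray(np.array(l[0]["centre"])*[640,480],*C[n][1:]))
    if len(rs)==2: print("   ",*tri(rs))
print(bot.get_obs()["tool_rot"],bot.get_obs()["clock"])
E
python3 a.py
```

```text
top cam at [ 0.5227 -0.0299  0.9374]
side cam at [ 0.5039 -0.7402  0.7096]
gauge top [([423.0, 322.0], 0.51)]
gauge side []
scraper top [([460.0, 317.0], 0.76)]
scraper side [([263.0, 378.0], 0.65)]
    [ 0.491  -0.2898  0.0436] [np.float64(2.563217781725715), np.float64(2.5632177817257418)]
stand top [([436.0, 323.0], 0.73)]
stand side [([257.0, 378.0], 0.91)]
    [ 0.4793 -0.2535 -0.0082] [np.float64(4.787095856457182), np.float64(4.7870958564570625)]
vice top [([228.0, 270.0], 0.97)]
vice side [([286.0, 184.0], 0.58), ([375.0, 230.0], 0.49)]
    [0.5753 0.1531 0.1184] [np.float64(2.5109118491494735), np.float64(2.510911849149227)]
jaw_post top [([177.0, 269.0], 0.64)]
jaw_post side [([278.0, 160.0], 0.96)]
    [0.5709 0.2446 0.1289] [np.float64(0.8421981202280174), np.float64(0.8421981202282923)]
hammer top [([258.0, 177.0], 0.62)]
hammer side [([375.0, 227.0], 0.67), ([387.0, 371.0], 0.47)]
    [0.7827 0.1212 0.0001] [np.float64(3.8632964748934233), np.float64(3.8632964748934757)]
can top [([446.0, 212.0], 0.66), ([258.0, 176.0], 0.65)]
can side [([388.0, 372.0], 0.81)]
    [ 0.7086 -0.2786 -0.0021] [np.float64(1.2994763422040194), np.float64(1.2994763422040503)]
dish top [([354.0, 178.0], 0.87)]
dish side [([387.0, 286.0], 0.95)]
    [ 0.7675 -0.0822  0.0087] [np.float64(7.798745313600346), np.float64(7.798745313600387)]
[0.9868 0.1622 0.     0.0001] 0.9
```

View pics/top0.png

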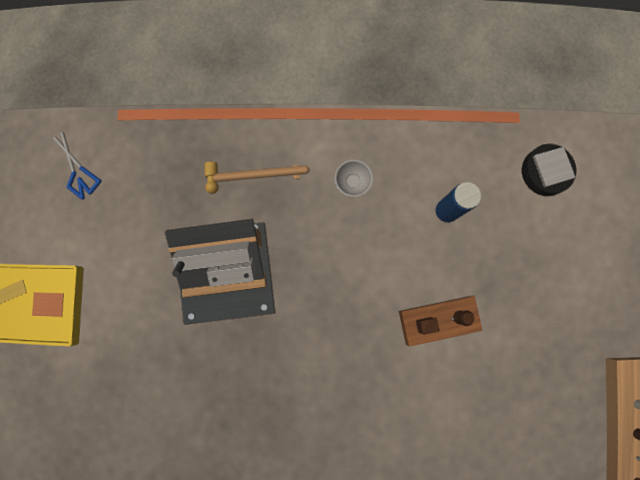

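View pics/side0.png

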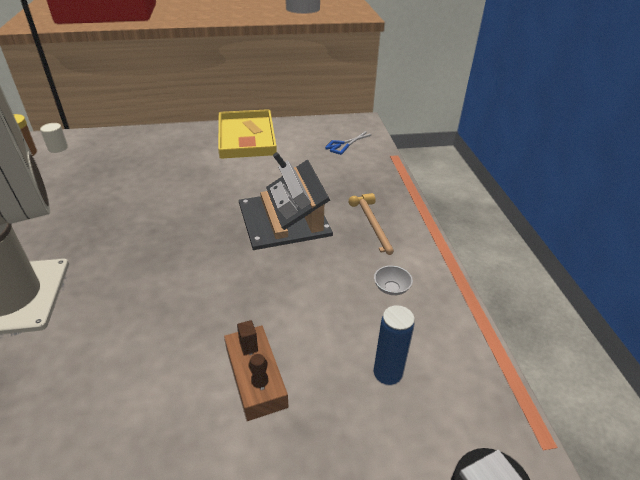

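```bash
cat > b.py <<'E'
from h import *
np.set_printoptions(precision=4,suppress=True)
im,K,D,E=cam("top")
crop=lambda n,x0,x1,y0,y1,s: save(n,cv2.resize(im[y0:y1,x0:x1],None,fx=s,fy=s,interpolation=cv2.INTER_CUBIC))
hsv=cv2.cvtColor(im,cv2.COLOR_RGB2HSV)
m=cv2.inRange(hsv,(0,90,60),(20,255,255));m[:,:390]=0;m[:,495:]=0;m[:280]=0;m[360:]=0
m=cv2.morphologyEx(m,cv2.MORPH_OPEN,np.ones((3,3)))
pts=np.argwhere(m)[:,::-1]
P=np.array([atz(ray(p,K,D,E),0.04)[:2] for p in pts])
r=cv2.minAreaRect((P*1e3).astype(np.float32));print(r, len(pts))
print(cv2.boxPoints(r))
a=np.hstack([im[285:360,385:495],im[285:360,385:495]*0])
A=cv2.resize(im[285:365,390:490],(400,320),interpolation=cv2.INTER_CUBIC)
B=cv2.resize(im[210:330,155:285],(347,320),interpolation=cv2.INTER_CUBIC)
save("crop1",np.hstack([A,B]))
E
python3 b.py
```

```text
((481.69171142578125, -251.55447387695312), (71.75749969482422, 155.58407592773438), 11.714339256286621) 2623
[[ 430.7659 -182.6672]
 [ 462.3546 -335.0108]
 [ 532.6175 -320.4417]
 [ 501.0289 -168.0981]]
```

View pics/crop1.png

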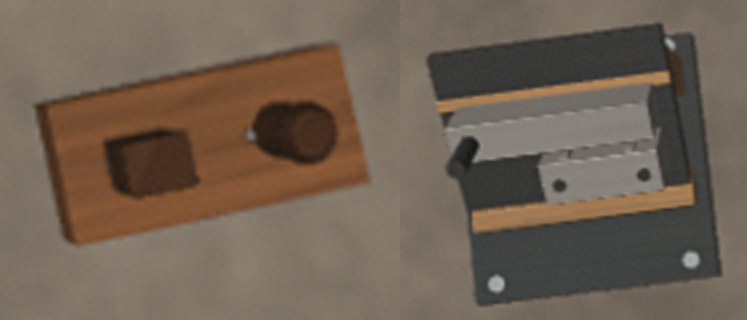

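```bash
python3 -m creep '[0.035,0.028,0,-0.02,0.05, 0.065,0.053,0,-0.04,0.05, 0.095,0.077,0,-0.06,0.05, 0.125,0.101,0,-0.08,0.05, 0.155,0.125,0,-0.1,0.05, 0.185,0.15,0,-0.122,0.05, 0.215,0.174,0,-0.122,0.05, 0.24,0.194,0,-0.122,0.05, 0.25,0.202,0,-0.122,0.05, 0.25,0.202,0,-0.122,0.05]'
cat > c.py <<'E'
from h import *
import sys
np.set_printoptions(precision=4,suppress=True)
im,K,D,E=cam("wrist");save(sys.argv[1],im)
print("cam",-E[:3,:3].T@E[:3,3],E[2,:3])
for a in sys.argv[2:]:
    t,z=a.split(":");
    for d in bot.place_of("wrist",t)[:2]:
        p=np.array(d["centre"])*[640,480];print(t,p,round(d["score"],2),atz(ray(p,K,D,E),float(z)))
E
python3 c.py w1 gauge:0.04 scraper:0.04 stand:0.0
```

```text
clock: 1.78
eef_pos: [0.4121, -0.2699, 0.2312]
tool_rot: [0.995, 0.104, 0.0, -0.0]
ft_force: [-0.0, -0.2, 0.4]
grip_width: 0.0499
grasp_force: 0.0
cam [ 0.4856 -0.2516  0.375 ] [-0.2905 -0.061  -0.9549]
scraper [355.328 132.912] 0.95 [ 0.4888 -0.2837  0.04  ]
stand [314.624 131.088] 0.79 [ 0.4828 -0.249   0.    ]
```

View pics/w1.png

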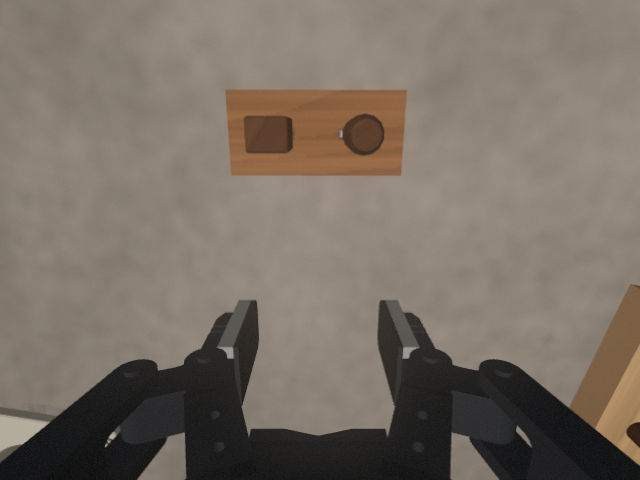

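```bash
cat > d.py <<'E'
from h import *
np.set_printoptions(precision=4,suppress=True)
im,K,D,E=cam("wrist")
P=np.array([atz(ray(p,K,D,E),.04) for p in [(226,90),(407,90),(402,175),(232,175)]]);print(P,P.mean(0))
e=P[0]-P[1]+P[3]-P[2];print("yaw",np.degrees(np.arctan2(-e[0],e[1])),[np.linalg.norm(P[i]-P[i-1]) for i in range(4)])
y=e/np.linalg.norm(e);print("gauge",P.mean(0)+.036*y)
H=np.array([atz(ray(p,K,D,E),.09) for p in [(245,116),(287,116),(288,152),(246,152)]]);print("handle top",H,H.mean(0))
E
python3 d.py
```

```text
[[ 0.4971 -0.174   0.04  ]
 [ 0.5272 -0.321   0.04  ]
 [ 0.4591 -0.3355  0.04  ]
 [ 0.4289 -0.1881  0.04  ]] [ 0.4781 -0.2546  0.04  ]
yaw 11.565829764323354 [np.float64(0.06967694231926208), np.float64(0.15004959471265117), np.float64(0.06967937159065725), np.float64(0.15051104095502385)]
gauge [ 0.4709 -0.2194  0.04  ]
handle top [[ 0.4805 -0.2016  0.09  ]
 [ 0.4866 -0.2312  0.09  ]
 [ 0.462  -0.2363  0.09  ]
 [ 0.4558 -0.2059  0.09  ]] [ 0.4712 -0.2188  0.09  ]
```

```bash
python3 -m creep '[0.02,0.017,-0.01,-0.006,0.05, 0.04,0.034,-0.03,-0.006,0.05, 0.059,0.051,-0.05,-0.006,0.05, 0.059,0.051,-0.08,-0.006,0.05, 0.059,0.051,-0.11,-0.006,0.05, 0.059,0.051,-0.14,-0.006,0.05, 0.059,0.051,-0.17,-0.006,0.05, 0.059,0.051,-0.179,-0.006,0.05, 0.059,0.051,-0.179,-0.006,0.05]'
python3 -m creep '[0,0,0,0,0.02, 0,0,0,0,0.02, 0,0,0,0,0.02, 0,0,0,0,0.02, 0,0,0,0,0.02]'
python3 - <<'E'
from h import *
im,K,D,E=cam("side");save("s1",cv2.resize(im[270:430,190:330],None,fx=3,fy=3,interpolation=cv2.INTER_CUBIC))
E
```

```text
clock: 2.78
eef_pos: [0.466, -0.2206, 0.0498]
tool_rot: [0.995, 0.098, -0.003, -0.002]
ft_force: [-0.3, -0.2, 0.4]
grip_width: 0.0498
grasp_force: 0.0
clock: 3.2
eef_pos: [0.4698, -0.2209, 0.054]
tool_rot: [0.995, 0.099, 0.001, 0.001]
ft_force: [-2.5, 2.6, 7.0]
grip_width: 0.0311
grasp_force: 60.5
```

View pics/s1.png

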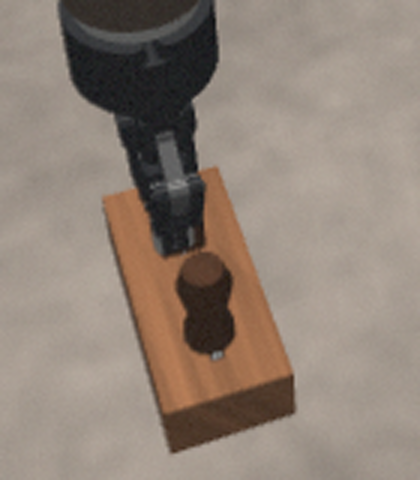

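```bash
python3 -m creep '[0,0,0.012,0,0.02, 0,0,0.025,0,0.02, 0,0,0.025,0,0.02]'
python3 -m creep '[-0.0025,-0.0005,0,0,0.02, -0.0049,-0.001,0,0,0.02, -0.008,-0.0016,-0.0003,0,0.02, -0.0112,-0.0023,-0.0008,0,0.02, -0.0162,-0.0033,-0.0017,0,0.02, -0.0212,-0.0043,-0.003,0,0.02, -0.026,-0.0053,-0.0048,0,0.02, -0.0306,-0.0063,-0.0071,0,0.02, -0.0306,-0.0063,-0.0071,0,0.02]'
python3 - <<'E'
from h import *
im,K,D,E=cam("side");A=cv2.resize(im[260:420,190:330],None,fx=3,fy=3,interpolation=cv2.INTER_CUBIC)
im,K,D,E=cam("wrist");save("s2",np.hstack([A,cv2.resize(im,None,fx=.59,fy=1)[:480]]))
E
```

```text
clock: 3.5
eef_pos: [0.4704, -0.221, 0.0797]
tool_rot: [0.995, 0.099, 0.002, 0.001]
ft_force: [-1.4, 2.8, 0.3]
grip_width: 0.0313
grasp_force: 60.3
clock: 4.25
eef_pos: [0.442, -0.2265, 0.0711]
tool_rot: [0.995, 0.1, 0.005, -0.0]
ft_force: [6.6, 4.9, 2.1]
grip_width: 0.0311
grasp_force: 61.2
```

View pics/s2.png

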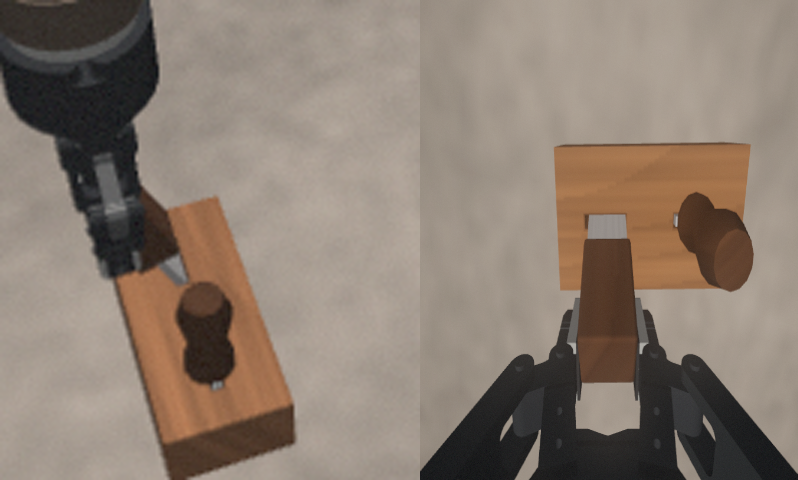

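```bash
cat > f.py <<'E'
from h import *
from scipy.optimize import least_squares
np.set_printoptions(precision=4,suppress=True)
def fit(uv,K,D,E,o):
    # tool frame pose of gauge: y,z axis tilt th about tool y, pos
    T=np.eye(4);T[:3,:3]=R.from_quat(o["tool_rot"]).as_matrix();T[:3,3]=o["eef_pos"]
    M=np.array([[13,16,0],[13,-16,0],[13,16,50],[13,-16,50],[-13,16,50],[-13,-16,50]])/1e3
    Ei=E@T
    B=np.diag([1,-1,-1.])  # upright gauge in tool frame
    def pts(q): return (R.from_euler("y",q[3]).as_matrix()@B@M.T).T+q[:3]
    f=lambda q:(proj(pts(q),K,D,Ei)-uv).ravel()
    s=least_squares(f,[0,0,.016,.5]);return s
if __name__=="__main__":
    o=bot.get_obs();im,K,D,E=cam("wrist")
    uv=np.array([(281,238),(356,238),(273,337),(366,337),(275,382),(364,382)],float)
    for i in (0,):
        s=fit(uv,K,D,E,o);print(s.x,np.degrees(s.x[3]),np.round(s.fun.reshape(-1,2),1))
    print(o["eef_pos"],o["ft_force"])
E
python3 f.py
```

```text
[ 0.019  -0.0022  0.0134  0.3982] 22.81742741206061 [[ 0.2  1.1]
 [ 0.7  1.1]
 [-3.4  0.4]
 [ 3.2  0.4]
 [ 0.5 -1.5]
 [-1.1 -1.5]]
[ 0.442  -0.2265  0.0712] [5.7508 4.9608 2.5679]
```

```bash
python3 -m creep '[0,0,0.006,0,0.02, 0,0,0.015,0,0.02, 0,0,0.04,0,0.02, 0,0,0.075,0,0.02, 0,0.02,0.11,0,0.02, 0.01,0.045,0.14,-0.02,0.02, 0.015,0.075,0.165,-0.03,0.02, 0.02,0.11,0.185,-0.04,0.02, 0.025,0.145,0.195,-0.05,0.02, 0.03,0.18,0.2,-0.06,0.02]'
python3 -m creep '[0.003,0.035,0,-0.012,0.02, 0.006,0.07,0,-0.023,0.02, 0.009,0.105,0,-0.023,0.02, 0.012,0.14,0,-0.023,0.02, 0.015,0.17,0,-0.023,0.02, 0.018,0.19,0,-0.023,0.02, 0.018,0.197,0,-0.023,0.02, 0.018,0.197,0,-0.023,0.02, 0.018,0.197,0,-0.023,0.02]'
cat c.py > c2.py; python3 c2.py w2 vice:0.12 jaw_post:0.15 gauge:0.2; python3 -c "
from h import *
for n in ('top','side'):
    c=cam(n)
    for t in ('gauge','vice','jaw_post'): print(n,t,[(np.round(np.array(d['centre'])*[640,480]).tolist(),round(d['score'],2)) for d in bot.place_of(n,t)[:3]])"
```

```text
clock: 5.23
eef_pos: [0.4691, -0.0465, 0.2724]
tool_rot: [0.998, 0.068, 0.002, 0.001]
ft_force: [0.9, -0.8, -0.1]
grip_width: 0.0309
grasp_force: 60.8
clock: 5.98
eef_pos: [0.4959, 0.0951, 0.27]
tool_rot: [0.996, 0.085, -0.002, -0.016]
ft_force: [-0.1, 0.1, -0.5]
grip_width: 0.0311
grasp_force: 60.8
cam [0.571  0.1062 0.4136] [-0.2998 -0.0201 -0.9538]
vice [261.12 108.48] 0.69 [0.5757 0.1593 0.12  ]
jaw_post [134.72  93.6 ] 0.77 [0.5701 0.238  0.15  ]
gauge [315.712 257.904] 0.89 [0.4957 0.1015 0.2   ]
top gauge [([237.0, 301.0], 0.61)]
top vice [([229.0, 267.0], 0.82)]
top jaw_post []
side gauge [([257.0, 142.0], 0.62)]
side vice [([284.0, 187.0], 0.72)]
side jaw_post [([277.0, 158.0], 0.84)]
```

View pics/w2.png

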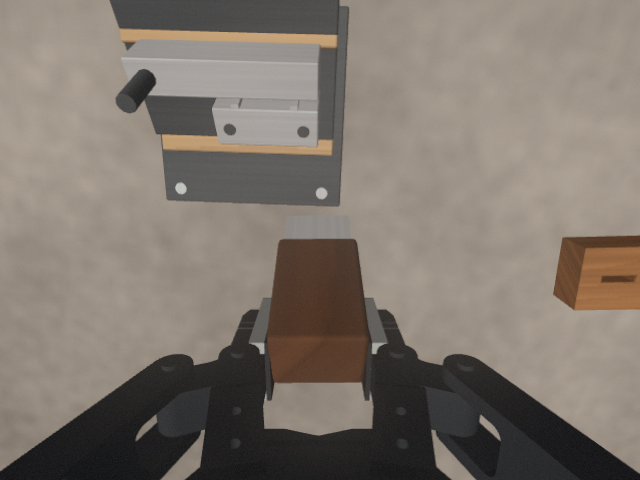

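```bash
python3 -m creep '[0,0,0,0,0.02, 0,0,0,0,0.02, 0.01,0,0.005,0,0.02, 0.02,0,0.01,0,0.02, 0.02,0,0.01,0,0.02, 0.02,0,0.01,0,0.02, 0.02,0,0.01,0,0.02, 0.02,0,0.01,0,0.02]'
python3 - <<'E'
from h import *
import pickle
o=bot.get_obs();c=cam("wrist");pickle.dump((o,c),open("w3.pkl","wb"))
print(o["eef_pos"],o["tool_rot"])
im=c[0]
for t in ("vice","jaw_post","gauge"): print(t,[(np.round(np.array(d['centre'])*[640,480]).tolist(),round(d['score'],2)) for d in bot.place_of("wrist",t)[:2]])
save("w3",cv2.resize(im[0:240,60:380],None,fx=2.5,fy=2.5,interpolation=cv2.INTER_CUBIC))
E
```

```text
clock: 7.25
eef_pos: [0.515, 0.0963, 0.2798]
tool_rot: [0.996, 0.087, -0.002, -0.016]
ft_force: [-0.3, -0.3, -0.9]
grip_width: 0.0312
grasp_force: 60.8
[0.51495036 0.09628712 0.27984974] [ 0.99611486  0.08650354 -0.00242774 -0.01632238]
vice [([262.0, 136.0], 0.65), ([614.0, 277.0], 0.3)]
jaw_post [([142.0, 122.0], 0.67)]
gauge [([313.0, 259.0], 0.84)]
```

View pics/w3.png

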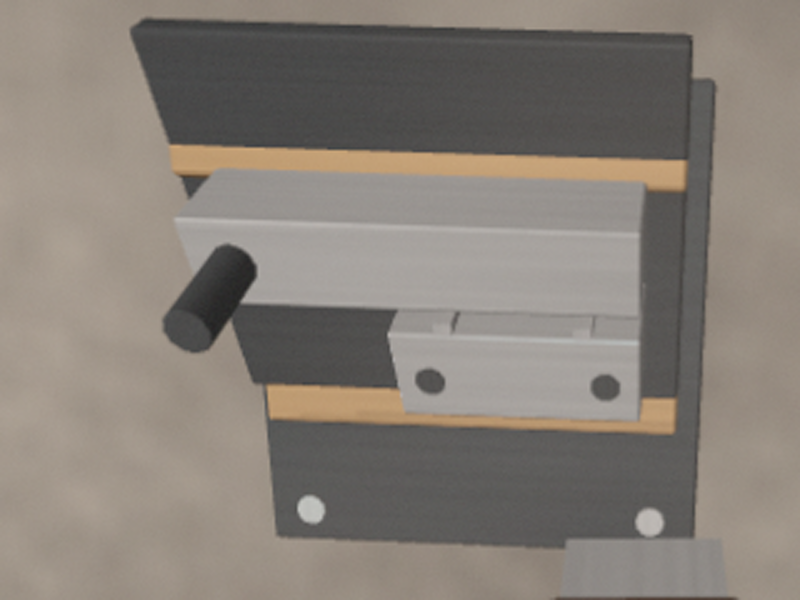

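```bash
cat > g.py <<'E'
from f import *
import pickle
o,c=pickle.load(open("w3.pkl","rb"));_,K,D,E=c
print("joints",o["joint_pos"])
# x,y,z (mm in vice), moves with jaw?, crop pixel
L=[(-2.5,42,0,0,389,336),(-2.5,-42,0,0,639,341),(-34.5,42,0,0,405,411),(-34.5,-42,0,0,639,419),
 (36.5,100,0,1,178,218),(36.5,-42,0,1,641,235),(8.5,-42,0,1,640,315),(22.5,85,40,1,187,332)]
A=np.array(L,float);uv=A[:,4:]/2.5+[60,0]
def W(q,P): return (R.from_euler("ZY",[q[3],-q[4]]).as_matrix()@np.atleast_2d(P).T).T+q[:3]
def pts(q,A=A):
    P=A[:,:3]/1e3+np.outer(A[:,3],[-q[5],0,0]);return W(q,P)
for free in (0,1):
    def f(q):
        q=q.copy(); 
        if not free:q[4]=np.radians(30)
        return np.r_[(proj(pts(q),K,D,E)-uv).ravel(), 0.3*(q[5]-.0015)/.0015]
    s=least_squares(f,[.575,.155,.12,.12,.52,.0015],x_scale=[.01,.01,.01,.1,.1,.001]);q=s.x
    print(q,np.degrees(q[3:5]),"\n",np.round(s.fun[:-1].reshape(-1,2),1).tolist())
    if not free: q[4]=np.radians(30); np.save("vice.npy",q)
q=np.load("vice.npy");print("post grip",W(q,[[.0225-q[5],.085,.027]]))
ct=cam("top");print("top proj of vice, post",proj(W(q,[[0,0,0],[.0225-q[5],.085,.027]]),*ct[1:]))
cs=cam("side");print("side",proj(W(q,[[0,0,0],[.0225-q[5],.085,.027]]),*cs[1:]))
g=np.array([(280,239),(356,239),(270,336),(366,336),(273,382),(364,382)],float)
s=fit(g,K,D,E,o);print("gauge in tool",s.x,np.degrees(s.x[3]),np.round(s.fun.reshape(-1,2),1).tolist())
E
python3 g.py
```

```text
joints [0.1658 0.276  0.1769 1.474  0.0329 3.1341]
[ 0.5774  0.1602  0.102   0.143  -5.577   0.0023] [   8.1954 -319.5388] 
 [[-0.6, -1.3], [0.2, 0.0], [-0.0, 0.8], [0.0, 0.8], [-1.2, 0.2], [-0.3, -0.9], [-0.1, 0.8], [1.8, -0.3]]
[0.5772 0.1602 0.1017 0.1414 0.5362 0.0019] [ 8.1037 30.7209] 
 [[-0.5, -1.2], [0.2, 0.2], [0.1, 0.6], [-0.0, 0.7], [-1.3, -0.1], [-0.3, -0.8], [-0.1, 0.7], [1.9, 0.0]]
post grip [[0.5692 0.2449 0.1355]]
top proj of vice, post [[226.041  267.9428]
 [175.2523 270.5295]]
side [[285.1953 188.6741]
 [277.7406 156.9926]]
gauge in tool [ 0.0188 -0.0026  0.0127  0.3751] 21.49085863617986 [[0.2, 0.5], [-0.0, 0.5], [-2.1, 0.2], [2.5, 0.2], [0.9, -0.6], [-1.5, -0.7]]
```

```bash
python3 -m creep '[0,-0.02,0,0.12,0.02, 0,-0.05,0,0.24,0.02, 0,-0.08,0,0.36,0.02, 0,-0.11,0,0.48,0.02, 0.01,-0.14,0,0.6,0.02, 0.015,-0.17,0,0.72,0.02, 0.02,-0.2,0,0.84,0.02, 0.025,-0.23,0,0.96,0.02, 0.03,-0.26,0,1.08,0.02, 0.034,-0.28,0,1.2,0.02]'
python3 -m creep '[0,-0.01,0,0.12,0.02, 0,-0.02,0,0.24,0.02, 0,-0.02,0,0.36,0.02, 0,-0.02,0,0.48,0.02, 0,-0.02,0,0.6,0.02, 0,-0.02,0,0.72,0.02, 0,-0.02,0,0.84,0.02, 0,-0.02,0,0.96,0.02, 0,-0.02,0,1.08,0.02, 0,-0.02,0,1.2,0.02]'
python3 -m creep '[0,0,0,0.12,0.02, 0,0,0,0.24,0.02, 0,0,0,0.36,0.02, 0,0,0,0.48,0.02, 0,0,0,0.6,0.02, 0,0,0,0.72,0.02, 0,0,0,0.77,0.02, 0,0,0,0.77,0.02, 0,0,0,0.77,0.02]'
python3 -c "
from h import *
o=bot.get_obs();print(o['joint_pos'],R.from_quat(o['tool_rot']).as_matrix())"
```

```text
clock: 8.38
eef_pos: [0.5497, -0.1865, 0.28]
tool_rot: [0.772, 0.635, -0.011, -0.012]
ft_force: [0.4, -0.2, -0.9]
grip_width: 0.0314
grasp_force: 60.7
clock: 9.22
eef_pos: [0.5497, -0.2037, 0.2802]
tool_rot: [0.278, 0.961, -0.016, -0.004]
ft_force: [0.2, -0.0, -0.7]
grip_width: 0.0311
grasp_force: 60.7
clock: 9.97
eef_pos: [0.5496, -0.2037, 0.2802]
tool_rot: [-0.1, 0.995, -0.016, 0.002]
ft_force: [-0.9, 0.3, -0.2]
grip_width: 0.0314
grasp_force: 60.7
[-0.34056916  0.39010195  0.33901085  1.50196569 -0.02768761 -0.54081355] [[-9.80063246e-01 -1.98545432e-01  7.46623850e-03]
 [-1.98683462e-01  9.79540608e-01 -3.20168706e-02]
 [-9.56680381e-04 -3.28619762e-02 -9.99459442e-01]]
```

```bash
python3 -m creep '[0,0,-0.035,0,0.02, 0,0,-0.07,0,0.02, 0,0,-0.105,0,0.02, 0,0,-0.14,0,0.02, 0,0,-0.175,0,0.02, 0,0,-0.2,0,0.02, 0,0,-0.2117,0,0.02, 0,0,-0.2117,0,0.02]'
python3 -m creep '[-0.0049,-0.001,0,0,0.02, -0.0098,-0.002,0,0,0.02, -0.0147,-0.003,0,0,0.02, -0.0196,-0.004,0,0,0.02, -0.0245,-0.005,0,0,0.02, -0.0294,-0.006,0,0,0.02, -0.0343,-0.007,0,0,0.02, -0.0392,-0.008,0,0,0.02, -0.0441,-0.009,0,0,0.02]'
python3 -m creep '[-0.0049,-0.001,0,0,0.02, -0.0098,-0.002,0,0,0.02, -0.0147,-0.003,0,0,0.02, -0.0196,-0.004,0,0,0.02, -0.0245,-0.005,0,0,0.02, -0.0285,-0.0058,0,0,0.02, -0.0285,-0.0058,0,0,0.02]'
python3 - <<'E'
from h import *
o=bot.get_obs();im,K,D,E=cam("side");A=cv2.resize(im[260:420,190:330],None,fx=3,fy=3,interpolation=cv2.INTER_CUBIC)
im,K,D,E=cam("wrist");save("s3",np.hstack([A[:,60:],cv2.resize(im[200:400,230:410],(432,480),interpolation=cv2.INTER_CUBIC)]))
E
```

```text
clock: 10.63
eef_pos: [0.5467, -0.2026, 0.0644]
tool_rot: [-0.1, 0.995, -0.015, -0.001]
ft_force: [-0.8, 1.0, -0.9]
grip_width: 0.0318
grasp_force: 60.8
clock: 11.38
eef_pos: [0.5134, -0.2133, 0.0743]
tool_rot: [-0.101, 0.995, -0.018, 0.011]
ft_force: [9.5, 4.1, 4.1]
grip_width: 0.0316
grasp_force: 62.4
clock: 11.97
eef_pos: [0.4833, -0.2196, 0.0733]
tool_rot: [-0.101, 0.995, -0.018, 0.01]
ft_force: [8.0, 1.4, 3.8]
grip_width: 0.0315
grasp_force: 61.7
```

View pics/s3.png

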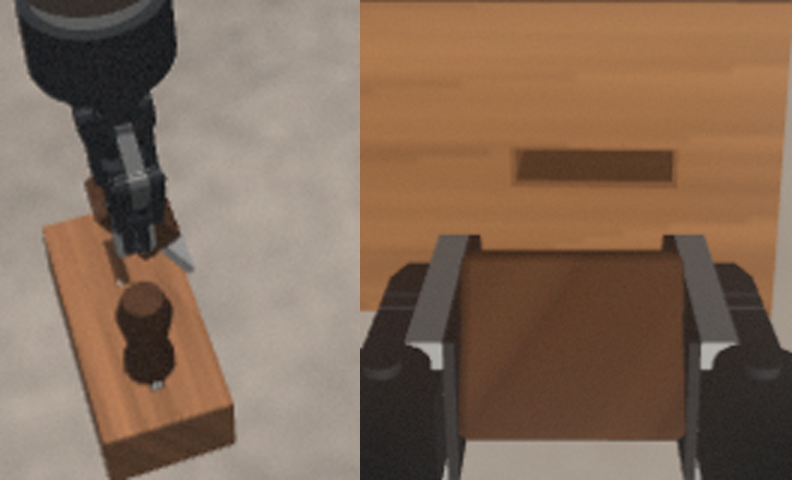

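```bash
python3 -m creep '[-0.0025,-0.0005,-0.002,0,0.02, -0.0049,-0.001,-0.005,0,0.02, -0.0049,-0.001,-0.005,0,0.02, -0.0049,-0.001,-0.005,0,0.02]'
```

```text
clock: 12.4
eef_pos: [0.4788, -0.2211, 0.0689]
tool_rot: [-0.101, 0.995, -0.019, 0.01]
ft_force: [6.3, 2.1, 4.4]
grip_width: 0.0314
grasp_force: 62.3
```

```bash
python3 -m creep '[0,0,0.005,0,0.02, 0,0,0.015,0,0.02, 0,0,0.04,0,0.02, 0,0,0.075,0,0.02, 0,0.02,0.11,0,0.02, 0.005,0.045,0.14,-0.01,0.02, 0.01,0.075,0.165,-0.02,0.02, 0.015,0.11,0.18,-0.03,0.02, 0.02,0.145,0.19,-0.04,0.02, 0.025,0.18,0.19,-0.058,0.02]'
python3 -m creep '[0.005,0.035,0,0,0.02, 0.01,0.07,0,0,0.02, 0.015,0.105,0,0,0.02, 0.02,0.14,0,0,0.02, 0.025,0.165,0,0,0.02, 0.03,0.18,0,0,0.02, 0.03,0.19,0,0,0.02, 0.03,0.19,0,0,0.02, 0.03,0.19,0,0,0.02]'
cat > m.py <<'E'
from h import *
np.set_printoptions(precision=4,suppress=True)
q=np.load("vice.npy");V=np.array([.5774,.1585,.102])
Rv=R.from_euler("ZY",[q[3],-np.radians(30)]).as_matrix()
o=bot.get_obs();T=R.from_quat(o["tool_rot"]).as_matrix();print(o["eef_pos"],"yaw",np.arctan2(-T[1,0],-T[0,0]),"toolz",T[:,2],"j",o["joint_pos"])
th=np.radians(30.4);d=R.from_euler("y",0).as_matrix()
u=T@np.array([np.sin(th),0,-np.cos(th)]);G=o["eef_pos"]-.023*T[:,2]
print("axis in vice",Rv.T@u)
for n,s in(("shoulder",.0404),("tip",.0704)): print(n,1e3*Rv.T@(G-s*u-V),G-s*u)
for n in("side","top"):
    c=cam(n);print(n,proj(np.array([G-.0404*u]),*c[1:]),[(np.array(x['centre'])*[640,480],round(x['score'],2)) for x in bot.place_of(n,"gauge")[:2]])
    print(" vice",proj(np.array([V]),*c[1:]),[(np.array(x['centre'])*[640,480],round(x['score'],2)) for x in bot.place_of(n,"vice")[:2]])
E
python3 m.py
```

```text
clock: 13.23
eef_pos: [0.4979, -0.0387, 0.2583]
tool_rot: [-0.071, 0.997, -0.017, 0.005]
ft_force: [0.9, 0.2, -0.5]
grip_width: 0.0315
grasp_force: 61.6
clock: 13.98
eef_pos: [0.5266, 0.1499, 0.2542]
tool_rot: [-0.072, 0.997, -0.017, 0.002]
ft_force: [0.1, -0.6, -0.2]
grip_width: 0.0315
grasp_force: 61.6
[0.5266 0.1499 0.2542] yaw 0.14366802162579798 toolz [ 0.0058 -0.0333 -0.9994] j [ 0.2959  0.3317  0.1879  1.4311 -0.0335  0.1523]
axis in vice [-0.0082  0.0288  0.9996]
shoulder [ 43.3237  -1.6432 137.0822] [0.5469 0.1525 0.2424]
tip [ 43.5698  -2.5074 107.0957] [0.5621 0.1538 0.2165]
side [[268.9341 134.9328]] [(array([268.608, 136.992]), 0.79)]
 vice [[285.2873 189.111 ]] [(array([283.072, 187.2  ]), 0.86)]
top [[210.0749 281.4827]] [(array([208.832, 281.712]), 0.56)]
 vice [[226.9596 267.9377]] [(array([226.304, 266.784]), 0.56)]
```

```bash
python3 -m creep '[0,0.001,-0.03,0,0.02, 0.001,0.003,-0.06,0,0.02, 0.001,0.003,-0.09,0,0.02, 0.001,0.003,-0.105,0,0.02, 0.003,0.003,-0.109,0,0.02, 0.006,0.003,-0.114,0,0.02, 0.006,0.003,-0.114,0,0.02, 0.006,0.003,-0.114,0,0.02]'
python3 -m creep '[0.001,0,-0.0017,0,0.02, 0.002,0,-0.0035,0,0.02, 0.003,0,-0.0052,0,0.02, 0.003,0,-0.0052,0,0.02, 0.003,0,-0.0052,0,0.02]'
```

```text
clock: 14.95
eef_pos: [0.5343, 0.1536, 0.1408]
tool_rot: [-0.071, 0.997, -0.016, 0.003]
ft_force: [-0.6, -0.1, -1.1]
grip_width: 0.0309
grasp_force: 61.6
clock: 15.37
eef_pos: [0.5367, 0.1537, 0.1356]
tool_rot: [-0.072, 0.997, -0.016, 0.003]
ft_force: [-1.4, -1.8, 4.5]
grip_width: 0.0315
grasp_force: 62.3
```

```bash
python3 m.py
```

```text
[0.5367 0.1537 0.1356] yaw 0.1436602859389053 toolz [ 0.0075 -0.0318 -0.9995] j [ 0.2967  0.4137 -0.0057  1.1536 -0.0326  0.1531]
axis in vice [-0.0101  0.0278  0.9996]
shoulder [-6.8655  0.7103 29.1322] [0.557  0.1563 0.1238]
tip [-6.5632 -0.1229 -0.8547] [0.5722 0.1576 0.098 ]
side [[275.9664 182.1597]] [(array([274.368, 183.504]), 0.48)]
 vice [[285.2873 189.111 ]] [(array([284.928, 188.4  ]), 0.91), (array([274.816, 181.92 ]), 0.63)]
top [[225.0986 278.418 ]] []
 vice [[226.9596 267.9377]] [(array([226.304, 267.12 ]), 0.6)]
```

```bash
python3 -m creep '[0.0012,0.0002,0.0006,0,0.02, 0.0024,0.0003,0.0011,0,0.02, 0.0036,0.0005,0.0016,0,0.02, 0.0048,0.0007,0.0021,0,0.02, 0.006,0.0009,0.0026,0,0.02, 0.007,0.001,0.003,0,0.02, 0.0079,0.0011,0.0026,0,0.02, 0.0084,0.0012,0.0018,0,0.02, 0.0084,0.0012,0.0018,0,0.02]'; python3 m.py | head -4
```

```text
clock: 16.42
eef_pos: [0.539, 0.154, 0.1368]
tool_rot: [-0.072, 0.997, -0.017, -0.004]
ft_force: [-16.1, -1.8, 16.8]
grip_width: 0.0315
grasp_force: 64.0
[0.539  0.154  0.1368] yaw 0.1444163392467901 toolz [-0.0048 -0.0337 -0.9994] j [ 0.295   0.4263  0.0173  1.1762 -0.0309  0.1506]
axis in vice [0.0024 0.0275 0.9996]
shoulder [-4.5373  0.6276 28.8876] [0.5591 0.1565 0.1247]
tip [-4.6096 -0.1974 -1.101 ] [0.574  0.1578 0.0987]
```

```bash
python3 -m creep '[-0.0012,-0.0002,0.0022,0,0.02, -0.0025,-0.0004,0.0045,0,0.02, -0.0025,-0.0004,0.006,0,0.02, -0.0025,-0.0004,0.006,0,0.02]'; python3 m.py
```

```text
clock: 17.05
eef_pos: [0.5427, 0.1544, 0.1423]
tool_rot: [-0.072, 0.997, -0.016, 0.002]
ft_force: [-0.4, 0.1, -0.8]
grip_width: 0.0313
grasp_force: 61.6
[0.5427 0.1544 0.1423] yaw 0.1434482664641849 toolz [ 0.0069 -0.0322 -0.9995] j [ 0.2949  0.4203  0.0231  1.1764 -0.0328  0.1515]
axis in vice [-0.0094  0.0281  0.9996]
shoulder [ 1.7437  0.5334 31.8976] [0.563  0.157  0.1305]
tip [ 2.0258 -0.3098  1.9107] [0.5782 0.1583 0.1047]
side [[278.5401 179.2505]] [(array([277.376, 178.416]), 0.64)]
 vice [[285.2873 189.111 ]] [(array([286.72 , 185.088]), 0.56)]
top [[224.0028 274.8693]] [(array([223.424, 274.08 ]), 0.68)]
 vice [[226.9596 267.9377]] [(array([226.432, 268.416]), 0.78)]
```

```bash
python3 -m creep '[0.0008,0.0001,-0.0014,0,0.02, 0.0016,0.0002,-0.0028,0,0.02, 0.0025,0.0004,-0.0043,0,0.02, 0.003,0.0004,-0.0052,0,0.02, 0.003,0.0004,-0.0052,0,0.02, 0.003,0.0004,-0.0052,0,0.02]'; python3 m.py | head -4
```

```text
clock: 17.85
eef_pos: [0.545, 0.1547, 0.1367]
tool_rot: [-0.072, 0.997, -0.016, 0.001]
ft_force: [0.2, -1.6, -1.6]
grip_width: 0.0313
grasp_force: 61.6
[0.545  0.1547 0.1367] yaw 0.14346972735127464 toolz [ 0.0053 -0.0325 -0.9995] j [ 0.294   0.4299  0.0228  1.168  -0.0327  0.1506]
axis in vice [-0.0078  0.0282  0.9996]
shoulder [ 0.9241  0.4397 25.9227] [0.5653 0.1572 0.1249]
tip [ 1.1589 -0.4061 -4.0644] [0.5805 0.1585 0.0991]
```

```bash
python3 -m creep '[0.0016,0.0002,-0.002,0,0.02, 0.0029,0.0004,-0.0042,0,0.02, 0.0041,0.0006,-0.0063,0,0.02, 0.0054,0.0008,-0.0085,0,0.02, 0.0066,0.001,-0.0107,0,0.02, 0.0079,0.0011,-0.0128,0,0.02, 0.0091,0.0013,-0.015,0,0.02, 0.0103,0.0015,-0.0172,0,0.02, 0.0103,0.0015,-0.0172,0,0.02]'; python3 m.py | head -4
```

```text
clock: 18.9
eef_pos: [0.5554, 0.1562, 0.1191]
tool_rot: [-0.072, 0.997, -0.016, 0.001]
ft_force: [-0.6, 0.2, 0.1]
grip_width: 0.0316
grasp_force: 61.6
[0.5554 0.1562 0.1191] yaw 0.14347695280787093 toolz [ 0.005  -0.0326 -0.9995] j [ 0.2913  0.4635  0.0272  1.1391 -0.0327  0.1479]
axis in vice [-0.0076  0.0282  0.9996]
shoulder [1.1657 0.4585 5.4109] [0.5757 0.1587 0.1073]
tip [  1.3924  -0.3887 -24.5763] [0.5908 0.16   0.0814]
```

```bash
python3 -m creep '[0.0009,0.0001,-0.0015,0,0.02, 0.0017,0.0002,-0.003,0,0.02, 0.0025,0.0003,-0.0044,0,0.02, 0.003,0.0004,-0.0052,0,0.02, 0.0035,0.0005,-0.0061,0,0.02, 0.0035,0.0005,-0.0061,0,0.02, 0.0035,0.0005,-0.0061,0,0.02]'; python3 m.py | head -4
```

```text
clock: 19.78
eef_pos: [0.5584, 0.1566, 0.1145]
tool_rot: [-0.072, 0.997, -0.016, 0.001]
ft_force: [-2.9, -1.4, 5.6]
grip_width: 0.0318
grasp_force: 62.6
[0.5584 0.1566 0.1145] yaw 0.14364367315858625 toolz [ 0.0052 -0.0325 -0.9995] j [ 0.2905  0.4727  0.0294  1.1318 -0.0326  0.1469]
axis in vice [-0.0077  0.0281  0.9996]
shoulder [ 1.5259  0.4316 -0.1146] [0.5787 0.1591 0.1027]
tip [  1.7583  -0.4108 -30.1019] [0.5939 0.1605 0.0768]
```

```bash
python3 -m creep '[0.001,0.0001,-0.0017,0,0.02, 0.001,0.0001,-0.0017,0,0.02, 0,0,0,0,0.055, 0,0,0,0,0.055, 0,0,0,0,0.055, 0,0,0,0,0.055]'; python3 -m creep '[0,0,0.01,0,0.055, 0,0,0.03,0,0.055, 0,0,0.06,0,0.055, 0,0,0.09,0,0.055, 0,0,0.12,0,0.055, 0,0,0.12,0,0.055]'
cat > n.py <<'E'
from h import *
np.set_printoptions(precision=2,suppress=True)
q=np.load("vice.npy");V=np.array([.5774,.1585,.102]);Rv=R.from_euler("ZY",[q[3],-np.radians(30)]).as_matrix()
for n in("side","top"):
    c=cam(n)
    for t in("gauge","vice","jaw_post"):
        print(n,t,[(np.array(x['centre'])*[640,480],round(x['score'],2)) for x in bot.place_of(n,t)[:2]])
    print(" origin, post q=.002,.006 and dir",proj(np.array([V+Rv@p for p in [(0,0,0),(.0205,.085,.027),(.0165,.085,.027)]]),*c[1:]))
    if n=="side": save("fin",cv2.resize(c[0][90:270,200:400],(600,540),interpolation=cv2.INTER_CUBIC))
E
python3 n.py
```

```text
clock: 20.58
eef_pos: [0.5589, 0.1567, 0.1133]
tool_rot: [-0.072, 0.997, -0.016, 0.002]
ft_force: [0.2, -0.3, 0.1]
grip_width: 0.0549
grasp_force: 0.0
clock: 21.08
eef_pos: [0.5621, 0.1576, 0.2413]
tool_rot: [-0.072, 0.997, -0.015, 0.008]
ft_force: [-0.4, 0.3, 0.4]
grip_width: 0.0548
grasp_force: 0.0
side gauge [(array([284.42, 192.19]), 0.84)]
side vice [(array([284.61, 189.6 ]), 0.85)]
side jaw_post [(array([278.21, 156.38]), 0.57)]
 origin, post q=.002,.006 and dir [[285.29 189.11]
 [277.92 157.31]
 [276.52 158.25]]
top gauge [(array([226.11, 267.12]), 0.41)]
top vice [(array([229.38, 267.5 ]), 0.76)]
top jaw_post []
 origin, post q=.002,.006 and dir [[226.96 267.94]
 [176.15 270.38]
 [176.69 272.36]]
```

```bash
python3 -m creep '[0.004,0.03,0,0,0.055, 0.008,0.06,0,0,0.055, 0.011,0.0865,0,0,0.055, 0.011,0.0865,0,0,0.055, 0.011,0.0865,0,0,0.055]'
```

```text
clock: 21.9
eef_pos: [0.5693, 0.2444, 0.2322]
tool_rot: [-0.073, 0.997, -0.017, 0.001]
ft_force: [-0.6, -0.2, -0.1]
grip_width: 0.0552
grasp_force: 0.0
```

```bash
python3 -m creep '[0,-0.001,-0.03,0,0.055, 0,-0.001,-0.06,0,0.055, 0,-0.001,-0.09,0,0.055, 0,-0.001,-0.105,0,0.055, 0,-0.001,-0.113,0,0.055, 0,-0.001,-0.113,0,0.055]'; python3 -m creep '[0,0,0,0,0.005, 0,0,0,0,0.005, 0,0,0,0,0.005, 0,0,0,0,0.005, 0,0,0,0,0.005, 0,0,0,0,0.005]'
```

```text
clock: 22.4
eef_pos: [0.5683, 0.2405, 0.1182]
tool_rot: [-0.071, 0.997, -0.017, -0.001]
ft_force: [-0.6, -0.3, -0.3]
grip_width: 0.0551
grasp_force: 0.0
clock: 22.9
eef_pos: [0.571, 0.2416, 0.1226]
tool_rot: [-0.072, 0.997, -0.017, 0.003]
ft_force: [-0.5, -5.2, 5.0]
grip_width: 0.012
grasp_force: 58.7
```

```bash
python3 -m creep '[-0.0006,-0.0001,-0.0004,0,0.005, -0.0012,-0.0002,-0.0007,0,0.005, -0.0018,-0.0003,-0.0011,0,0.005, -0.0024,-0.0003,-0.0014,0,0.005, -0.003,-0.0004,-0.0018,0,0.005, -0.0036,-0.0005,-0.0021,0,0.005, -0.0043,-0.0006,-0.0025,0,0.005, -0.0043,-0.0006,-0.0025,0,0.005]'; python3 -m creep '[-0.0009,-0.0001,-0.0005,0,0.005, -0.0017,-0.0002,-0.001,0,0.005, -0.0017,-0.0002,-0.001,0,0.005, -0.0017,-0.0002,-0.001,0,0.005]'
```

```text
clock: 23.57
eef_pos: [0.5684, 0.2413, 0.1211]
tool_rot: [-0.071, 0.997, -0.016, 0.005]
ft_force: [3.6, -4.7, 6.3]
grip_width: 0.0124
grasp_force: 58.9
clock: 23.9
eef_pos: [0.5685, 0.2413, 0.1211]
tool_rot: [-0.071, 0.997, -0.016, 0.007]
ft_force: [5.9, -5.3, 8.9]
grip_width: 0.0125
grasp_force: 59.0
```

```bash
python3 -m creep '[-0.0013,-0.0002,-0.0008,0,0.005, -0.0026,-0.0004,-0.0015,0,0.005, -0.0039,-0.0006,-0.0023,0,0.005, -0.0052,-0.0008,-0.003,0,0.005, -0.0052,-0.0008,-0.003,0,0.005]';  python3 -m creep '[-0.0026,-0.0004,-0.0015,0,0.005, -0.0052,-0.0008,-0.003,0,0.005, -0.0052,-0.0008,-0.003,0,0.005, -0.0052,-0.0008,-0.003,0,0.005]'; python3 n.py
```

```text
clock: 24.32
eef_pos: [0.5685, 0.2413, 0.1211]
tool_rot: [-0.071, 0.997, -0.015, 0.013]
ft_force: [14.8, -4.4, 12.0]
grip_width: 0.0122
grasp_force: 59.3
clock: 24.65
eef_pos: [0.5686, 0.2414, 0.121]
tool_rot: [-0.07, 0.997, -0.015, 0.019]
ft_force: [21.9, -5.1, 14.7]
grip_width: 0.0125
grasp_force: 59.7
side gauge [(array([286.21, 186.72]), 0.76)]
side vice [(array([283.39, 189.31]), 0.85), (array([254.08, 379.01]), 0.62)]
side jaw_post [(array([277.5, 160.9]), 0.9)]
 origin, post q=.002,.006 and dir [[285.29 189.11]
 [277.92 157.31]
 [276.52 158.25]]
top gauge [(array([222.4 , 269.28]), 0.9)]
top vice [(array([226.62, 268.18]), 0.77)]
top jaw_post [(array([180.8 , 273.22]), 0.91), (array([225.92, 269.28]), 0.39)]
 origin, post q=.002,.006 and dir [[226.96 267.94]
 [176.15 270.38]
 [176.69 272.36]]
```

View pics/fin.png

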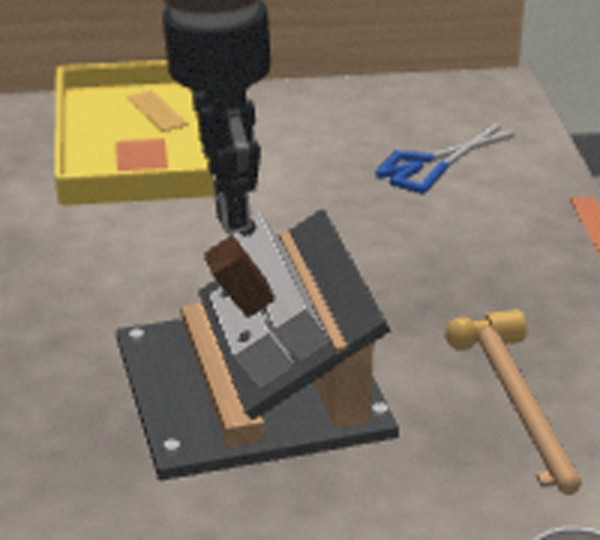

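```bash
python3 -m creep '[0.004,0.0006,0.0023,0,0.005, 0.008,0.0012,0.0046,0,0.005, 0.0115,0.0017,0.0066,0,0.005, 0.0115,0.0017,0.0066,0,0.005]'; python3 -m creep '[0,0,0,0,0.05, 0,0,0,0,0.05, 0,0,0,0,0.05, 0,0,0,0,0.05]';
```

```text
clock: 25.38
eef_pos: [0.5685, 0.2413, 0.1211]
tool_rot: [-0.071, 0.997, -0.016, 0.006]
ft_force: [2.3, -5.6, 9.2]
grip_width: 0.0123
grasp_force: 59.1
clock: 25.72
eef_pos: [0.5642, 0.2417, 0.1171]
tool_rot: [-0.072, 0.997, -0.016, 0.001]
ft_force: [-0.0, 0.2, -0.7]
grip_width: 0.05
grasp_force: 0.0
```

```bash
python3 -m creep '[0,0,0.01,0,0.05, 0,0,0.03,0,0.05, 0,0,0.06,0,0.05, 0,0,0.095,0,0.05, 0.01,-0.02,0.13,0,0.05, 0.03,-0.04,0.15,0,0.05, 0.05,-0.06,0.15,0,0.05, 0.07,-0.08,0.15,0,0.05, 0.07,-0.08,0.15,0,0.05, 0.07,-0.08,0.15,0,0.05]'
cat > p.py <<'E'
from h import *
np.set_printoptions(precision=3,suppress=True,linewidth=160)
q=np.load("vice.npy");V=np.array([.5774,.1585,.102]);Rv=R.from_euler("ZY",[q[3],-np.radians(30)]).as_matrix()
im,K,D,E=cam("wrist");save("w4",im);g=cv2.cvtColor(im,cv2.COLOR_RGB2GRAY)
print("origin px",proj(np.array([V]),K,D,E))
print("ends",proj(np.array([V+Rv@p for p in[(-.0345,.042,0),(-.0345,-.042,0),(.03,-.042,0),(.03,.1,0)]]),K,D,E))
xs=np.arange(-40,45,1.)
for ys in ((24,40),(-40,-24),(45,70)):
    a=[]
    for y in np.arange(ys[0],ys[1],2.):
        p=proj(np.array([V+Rv@np.array([x/1e3,y/1e3,0]) for x in xs]),K,D,E).astype(np.float32)
        a.append(cv2.remap(g,p[None,:,0].copy(),p[None,:,1].copy(),cv2.INTER_LINEAR)[0])
    m=np.median(a,0).astype(int);print(ys,[(int(x),int(v)) for x,v in zip(xs,m) if x<-28 or -10<x<16 or x>24])
for t in("gauge","vice","jaw_post"): print(t,[(np.array(x['centre'])*[640,480],round(x['score'],2)) for x in bot.place_of("wrist",t)[:2]])
E
python3 p.py
```

```text
clock: 26.55
eef_pos: [0.6354, 0.1604, 0.2675]
tool_rot: [-0.07, 0.997, -0.016, 0.001]
ft_force: [-0.4, 0.4, 0.6]
grip_width: 0.0498
grasp_force: 0.0
origin px [[328.923 152.722]]
ends [[380.564 113.805]
 [278.378 114.201]
 [275.373 187.809]
 [457.531 188.213]]
(24, 40) [(-40, 147), (-39, 146), (-38, 146), (-37, 146), (-36, 147), (-35, 150), (-34, 151), (-33, 148), (-32, 153), (-31, 156), (-30, 157), (-29, 158), (-9, 157), (-8, 157), (-7, 158), (-6, 159), (-5, 159), (-4, 159), (-3, 162), (-2, 160), (-1, 143), (0, 135), (1, 136), (2, 136), (3, 135), (4, 137), (5, 154), (6, 161), (7, 160), (8, 160), (9, 161), (10, 163), (11, 162), (12, 160), (13, 160), (14, 161), (15, 161), (25, 161), (26, 161), (27, 161), (28, 161), (29, 161), (30, 163), (31, 165), (32, 151), (33, 137), (34, 137), (35, 138), (36, 137), (37, 137), (38, 138), (39, 138), (40, 139), (41, 138), (42, 138), (43, 139), (44, 130)]
(-40, -24) [(-40, 149), (-39, 147), (-38, 148), (-37, 153), (-36, 157), (-35, 158), (-34, 151), (-33, 147), (-32, 157), (-31, 158), (-30, 158), (-29, 161), (-9, 157), (-8, 157), (-7, 158), (-6, 160),
[... 462 characters left out ...]
, (-39, 144), (-38, 145), (-37, 150), (-36, 154), (-35, 155), (-34, 155), (-33, 154), (-32, 153), (-31, 153), (-30, 154), (-29, 157), (-9, 80), (-8, 80), (-7, 81), (-6, 82), (-5, 82), (-4, 82), (-3, 80), (-2, 81), (-1, 82), (0, 81), (1, 81), (2, 80), (3, 82), (4, 110), (5, 152), (6, 162), (7, 160), (8, 159), (9, 160), (10, 162), (11, 161), (12, 161), (13, 161), (14, 162), (15, 161), (25, 160), (26, 160), (27, 160), (28, 160), (29, 162), (30, 164), (31, 166), (32, 152), (33, 138), (34, 137), (35, 137), (36, 137), (37, 137), (38, 138), (39, 138), (40, 138), (41, 137), (42, 137), (43, 138), (44, 130)]
gauge [(array([333.376, 153.696]), 0.72)]
vice []
jaw_post [(array([449.216, 159.312]), 0.56)]
```

```bash
python3 -c "
from workcell import bot
print(bot.job_done())"
```

```text
the job is handed in; nothing more can be done
None
```

The gauge is standing fully home between the ribs and let go. The jaw is closed on its blade, with the gap measured at about 5.5 mm from the wrist camera. I handed the job in at about 27 s of the 51 s allowed, and the hand-in gave no pass or fail verdict.

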